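# Clamp the plan and hold the set square flush on the sloping drawing board

### The arm

A 6-joint arm with a two-finger parallel gripper is mounted at the origin on the work surface. World frame = base frame: x ahead of the robot, y to its left, z up, the work surface at z = 0. Lengths are in m, angles in rad, forces in N, time in s.
With the tool pointing down it reaches from about 0.3 to 0.875 m from the base axis. Payload 4.2 kg.
Tool frame: the origin (TCP) lies at the centre of the arm's flange, where the gripper is bolted on; the fingertips stand 173 mm ahead of it and the grasp point (between the pads) lies 155 mm ahead of it; z points along the fingers, y is the line along which they close (so a half turn about z gives the same grasp; the last joint's range is limited). The gripper opens to 85 mm and grips with 20 to 120 N. Pads are 22 mm wide; open, the fingers measure 114 mm over their backs; the gripper's body (76 mm by 85 mm) begins 54 mm behind the grasp point. The pads swing forward as they close: fully open they stand 13 mm farther back than shut.
Start: joints at [-1.262, 0.32, 1.565, -0, 1.257, -0.02], TCP at [0.186, -0.544, 0.405] pointing down, gripper open.
Joint ranges: [-3.11, 3.11], [-0.84, 2.01], [0.21, 2.61], [-1.34, 4.49], [0.05, 2.63], [-2.56, 2.56]. Speed limits (rad/s): [2.57, 2.57, 3.14, 3.14, 3.14, 3.14].

### API

Orientations are given as [roll, pitch, yaw] about the fixed x, y, z axes, in that order (R = Rz(yaw) Ry(pitch) Rx(roll)).
In Python, from bench import * gives the robot as it stands.
- The arm moves only by the tool send_rows, never from a script. Its argument "increments" is a list of rows, each a list of 5 numbers: the opening, from -1 (shut) to 1 (fully open), then the shift along the tool's x, y, z in cm, then the turn about the tool's z in degrees. In form: [[hand, tx, ty, tz, turn], ...]. A call has 1 to 20 rows; each row shifts and turns the commanded pose from where the row before left it, along the tool's axes as they then stand; what a row does not reach is not made up. A row lasts 1/12 s, in which the tool goes at most 41.7 mm and 7.16 degrees, less where a joint would pass 70% of its speed; a pose out of reach is approached as far as the arm can. A call is refused whole if a number of a shift passes 4.17 or a number of a turn 7.16, either way. A call with a gripper value outside its range is refused whole. The fingers move at their own pace and stop on an object; the grip force is fixed at half the most. Time passes only in rows, so rows that do not move let the fingers close. It gives the time, the measured TCP pose, the force, the opening and the grip force at its end, in the units of the state.
- state(): the state, without advancing time (a new reading comes with each control period).
- snapshot(name): name is "scene" or "top" or "wrist"; returns the picture (420x560x3 uint8, blue, green, red); there is no depth.
- camera_model(name): a dict with "fov_y" (degrees; the focal length in pixels is half the picture's height over the tangent of half this angle, whatever the lens; pixels are square), "cx", "cy" (the principal point, pixels), "R" (3x3) and "t" (3): a world point X has camera coordinates R X + t; the wrist camera has in their place "tool_from_camera" (4x4, takes a point from camera to tool coordinates, whose origin is the TCP and whose axes are the flange's). Camera axes: x right, y down, z forward; pixel columns grow to the right and rows downward; lengths in m; the calibration is good to about 2 mm. A picture is of the moment at which its call begins: read the wrist's pose just before it. camera_model takes no time and is no camera call.
- finish_job(): hands the job in; it is judged then, once.
The state is a dict: "clock": time; "joint_positions": joint angles; "qd": joint speeds; "joint_torque": joint torques, N m; "ee_pos": TCP position; "orientation": TCP orientation; "ft_force": force on the tool from outside, world axes, zero at the start; "wrist_torque": the same for the moment, N m; "opening": opening from 0.0 (shut) to 1.0 (fully open); "grasp_force": force on a finger pad.
Only numpy, scipy, OpenCV 4.12 (cv2) and the standard library are available. Lean on these libraries where they do the work, as an engineer would, in place of code of your own. Each camera call takes 0.05 s, during which the arm holds its last target. There are 200 camera calls.

### The job

The planting plan lies on the small sloping drawing board: first swing the clamp rail at its left edge down until it is fully shut on the sheet. Then pick up the orange set square by its black grip and lay it flat on the sloping board just above the parallel rule, apex pointing up the slope, its whole long edge against the rule's upper edge. Finish holding it there by the grip, flush on the board and pressed lightly, as for drawing a line along it; do not shift the board's slope or the rule, and leave everything else on the table where it is.

Things in the scene. Friction and masses are not known exactly. Their poses are not given: they have to be found in the camera images.
- stand: grey tilting stand of the drawing board, fixed on the table. Origin on the table below the middle of the board's low edge; x away from the robot, z up. Two slotted metal arcs with black screws stand at y 206 and -206, x 215 to 265, up to 170 high
- board: grey-green drawing board, face 290 (up the slope) x 380 wide, 16 thick; carries rule and clamp. Origin: middle of the low edge of its face, 45 above the table. x runs up the slope away from the robot, y along the low edge to the left, z square out of the face, which is the plane z = 0. Slope 11 to 24 degrees, different each time, locked: light pressure does not move it
- rule_edge (a point): parallel rule: light grey bar across the board, 36 wide, 6 thick, braked. This point: on the board's face at the rule's upper edge, midway along its free length; x up the slope, y along the edge to the left, z out of the face. Free edge from 136 left of this point to 137 right of it, where the black rule head (14 high) juts 3 past the edge
- clamp (a joint): sheet clamp: dark rail 200 long (along the slope), 38 wide, 6 thick, hinged along the left edge of the board; 0 = shut flat on the sheet, grows as the rail swings up and to the left (rad, starts at 0.55 to 0.95). Stays where it is left; about 2 N at the tab moves it
- clamp_tab (a point): upper face of the red thumb tab (45 along the slope x 18) at the middle of the clamp rail's free edge; 45 from the hinge axis, 9 short of the tab's end. With the clamp shut it lies at x 155, y 137, z 6 in the board's frame; the hinge axis runs along the board's x at y 182, z 0
- square: orange see-through 45 degree set square, plate 4 thick, long edge 200, apex 98 from it; starts flat on the table; 49 to 98 g. Black upright grip over the origin: 12 thick (x), 50 long (y), top 37 above the underside. Origin: on the underside below the grip, 35 from the long edge; x from the long edge to the apex, y along the long edge, z out of the grip side
- square_edge (a point): middle of the set square's long edge, on the underside; axes as square
- eraser: bystander: white and blue eraser block, 44 x 20 x 12 (mm); origin on the underside, not to be moved
- pencil: bystander: green pencil, 140 long, 8 thick (mm); origin on the underside, not to be moved
- scissors: bystander: scissors with blue loops, about 180 x 75, 10 high (mm); origin on the underside, not to be moved
- pruners: bystander: pruning shears with orange handles, about 175 x 75, 17 high (mm); origin on the underside, not to be moved
- skewers: bystander: bundle of wooden sticks with two red bands, 250 long, 27 thick (mm); origin on the underside, not to be moved
- glue: bystander: closed white bottle, 48 diameter, 150 high (mm); origin on the underside, not to be moved
- tape: bystander: roll of green tape, 84 diameter, 24 high, lying flat (mm); origin on the underside, not to be moved
- foam: bystander: green foam brick, 110 x 75 x 70 (mm); origin on the underside, not to be moved

How it is judged:
By the outcome, as a careful person would: the job done as asked, in the order asked, and still so for the second after the job is handed in, while the arm keeps its last pose, push and grip.
It also fails if it takes over 58 s, if anything falls off the work surface, if the arm or the gripper's body presses on something with over 40 N, if the wrist force passes 120 N, or if a joint passes its speed limit or range.

## Working session

There is one attempt and no reset: what is moved stays moved. The work goes in short steps, Python scripts to look and compute and a tool call to move; the robot and the scene stay as the last step left them, time stands still between calls to the robot, and variables do not carry over. Pictures are saved under pics/ and viewed, at most 10 in all, crops included, and the job is handed in when it is done.

Besides the shell and the picture viewer there is one more tool, called after "Call:" by a JSON object that holds its "api" and its "payload". send_rows: Moves the arm, as the interface text tells. Its arguments: {"type":"object","properties":{"increments":{"type":"array"}},"required":["increments"]}

```bash
ls; mkdir -p pics; python3 - <<'E'
from bench import *
import cv2,numpy as np
s=state();print(s)
a=snapshot("scene");b=snapshot("top")
cv2.imwrite("pics/scene0.png",a);cv2.imwrite("pics/top0.png",b)
np.set_printoptions(precision=4,suppress=True)
for n in("scene","top","wrist"):print(n,camera_model(n))
E
```

```text
pics
{'clock': 0.0, 'joint_positions': array([-1.26202953e+00,  3.20314959e-01,  1.56568672e+00,  2.95924165e-06,
        1.25739321e+00, -2.00366847e-02]), 'qd': array([ 1.39180549e-03,  6.32341027e-04,  1.07948314e-03,  2.40064273e-04,
       -1.12230165e-03, -2.27132818e-05]), 'joint_torque': array([-2.52075391e-03, -4.15525603e+01, -2.34158850e+01, -1.07782278e-04,
        8.19877430e-03, -1.33609569e-05]), 'ee_pos': array([ 0.1856046 , -0.5440457 ,  0.40386574]), 'orientation': array([-3.13979083e+00, -3.89214179e-05,  3.28802528e-01]), 'ft_force': array([-0.07160098, -0.11771611,  0.17109498]), 'wrist_torque': array([-0.05258906, -0.03025915, -0.03361567]), 'grasp_force': 0.0, 'opening': 1.001668268681132}
scene {'fov_y': 53.835817344565015, 'cx': 275.9648826100758, 'cy': 213.72241217502994, 'R': array([[ 0.4825,  0.8759, -0.0052],
       [ 0.7523, -0.4174, -0.5097],
       [-0.4487,  0.242 , -0.8603]]), 't': array([-0.1961, -0.3559,  1.6921])}
top {'fov_y': 45.5629241838865, 'cx': 283.5576391781324, 'cy': 208.66724119467767, 'R': array([[ 0.0081, -1.    ,  0.0023],
       [-0.9957, -0.0083, -0.0918],
       [ 0.0918, -0.0015, -0.9958]]), 't': array([-0.0416,  0.4838,  1.4881])}
wrist {'fov_y': 70.815348891557, 'cx': 279.9059871024923, 'cy': 208.60793578821975, 'tool_from_camera': array([[-0.0001, -0.9546, -0.298 ,  0.0771],
       [ 1.    ,  0.0001, -0.0007, -0.0005],
       [ 0.0007, -0.298 ,  0.9546,  0.0309],
       [ 0.    ,  0.    ,  0.    ,  1.    ]])}
```

View pics/scene0.png

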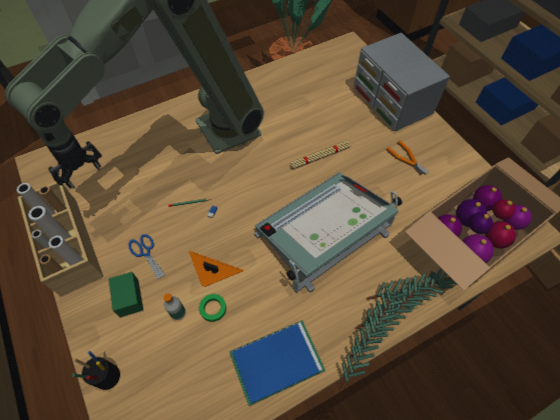

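View pics/top0.png

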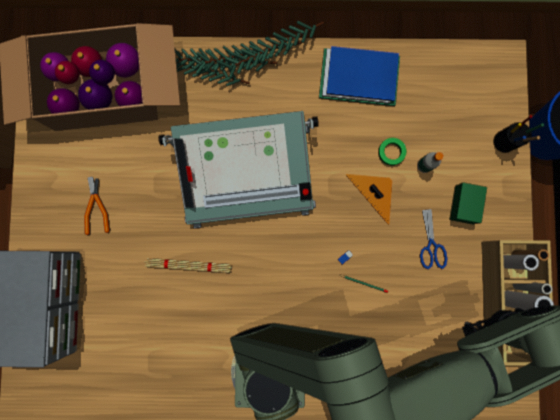

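The scene view shows the board near (325,230), the orange square near (215,268) with its grip at (210,266), and the arm clear of both. The top view shows the board's corners at about (172,125), (303,112), (314,213) and (186,223), the red tab at (189,174), the rule along (205,200)–(300,190), and the square's grip at (376,190).

```bash
cat > h.py <<'E'
from bench import *
import numpy as np, cv2
from scipy.spatial.transform import Rotation as Ro
np.set_printoptions(precision=4,suppress=True)
def cam(n,st=None):
    m=camera_model(n);f=210/np.tan(np.radians(m["fov_y"]/2));c=(m["cx"],m["cy"])
    if n=="wrist":
        T=np.array(m["tool_from_camera"]);Rt=Ro.from_euler("xyz",st["orientation"]).as_matrix()
        R=(Rt@T[:3,:3]).T;o=Rt@T[:3,3]+st["ee_pos"]
    else:
        R=np.array(m["R"]);o=-R.T@np.array(m["t"])
    return dict(R=R,o=o,f=f,c=c)
def ray(C,p):
    d=C["R"].T@np.array([(p[0]-C["c"][0])/C["f"],(p[1]-C["c"][1])/C["f"],1.]);return C["o"],d/np.linalg.norm(d)
def onz(C,p,z):
    o,d=ray(C,p);return o+d*(z-o[2])/d[2]
def proj(C,X):
    q=C["R"]@(np.asarray(X)-C["o"]);return np.array(C["c"])+C["f"]*q[:2]/q[2]
def tri(rays):
    A=0;b=0
    for o,d in rays:
        P=np.eye(3)-np.outer(d,d);A=A+P;b=b+P@o
    X=np.linalg.solve(A,b);return X,[np.linalg.norm((np.eye(3)-np.outer(d,d))@(X-o))for o,d in rays]
E
python3 - <<'E'
from h import *
t=cam("top");s=cam("scene")
for n,p,z in[("UL",(172,125),.12),("UR",(303,112),.12),("LR",(314,213),.045),("LL",(186,223),.045),("tab",(189,174),.11),("grip",(376,188),.03),("sqA",(347,176),.004),("sqB",(391,174),.004),("sqC",(389,222),.004),("glue",(436,157),.15),("tape",(392,151),.02),("foam",(468,202),.07),("scis",(432,240),.01)]:
    print(n,onz(t,p,z))
print(state()["clock"])
E
```

```text
UL [0.7134 0.2843 0.12  ]
UR [ 0.7548 -0.0911  0.12  ]
LR [ 0.4699 -0.1282  0.045 ]
LL [0.437  0.2514 0.045 ]
tab [0.5735 0.2339 0.11  ]
grip [ 0.5484 -0.3161  0.03  ]
sqA [ 0.5884 -0.232   0.004 ]
sqB [ 0.5958 -0.3675  0.004 ]
sqC [ 0.4477 -0.3597  0.004 ]
glue [ 0.6208 -0.462   0.15  ]
tape [ 0.6643 -0.3679  0.02  ]
foam [ 0.5039 -0.578   0.07  ]
scis [ 0.3937 -0.4882  0.01  ]
0.1
```

Call:
{"api": "send_rows", "payload": {"increments": [[1, 3.68, -0.89, -0.1, 0], [1, 3.68, -0.89, -0.1, 0], [1, 3.68, -0.89, -0.1, 0], [1, 3.68, -0.89, -0.1, 0], [1, 3.68, -0.89, -0.1, 0], [1, 3.68, -0.89, -0.1, 0], [1, 3.68, -0.89, -0.1, 0], [1, 3.68, -0.89, -0.1, 0], [1, 3.68, -0.89, -0.1, 0], [1, 3.68, -0.89, -0.1, 0], [1, 3.68, -0.89, -0.1, 0], [1, 3.68, -0.89, -0.1, 0], [1, 0, 0, 0, 0], [1, 0, 0, 0, 0], [1, 0, 0, 0, 0]]}}

```text
clock: 1.35
ee_pos: [0.5689, -0.3005, 0.4161]
orientation: [-3.141, 0.002, 0.329]
ft_force: [-0.2, -0.3, 0.5]
opening: 0.999
grasp_force: 0.0
```

```bash
python3 - <<'E'
from h import *
import pickle
s=state();a=snapshot("wrist");pickle.dump((s,a),open("w1.pkl","wb"));cv2.imwrite("pics/w1.png",a)
C=cam("wrist",s)
hsv=cv2.cvtColor(a,cv2.COLOR_BGR2HSV)
m=cv2.inRange(hsv,(5,180,150),(18,255,255))
m=cv2.morphologyEx(m,cv2.MORPH_OPEN,np.ones((3,3)))
cs=max(cv2.findContours(m,0,2)[0],key=cv2.contourArea)
print(s["ee_pos"],s["orientation"],s["clock"],cv2.contourArea(cs))
hull=cv2.convexHull(cs);ar,tr=cv2.minEnclosingTriangle(hull)
P=np.array([onz(C,p,.004)for p in tr.reshape(3,2)]);print(tr.reshape(3,2),P)
print([np.linalg.norm(P[i]-P[i-1])for i in range(3)])
E
```

```text
[ 0.5689 -0.3005  0.4161] [-3.1409  0.0016  0.3293] 1.35 5485.0
[[288.8313 276.5657]
 [333.0125 183.5526]
 [230.1624 138.9195]] [[ 0.4342 -0.3592  0.004 ]
 [ 0.5836 -0.3683  0.004 ]
 [ 0.595  -0.2243  0.004 ]]
[np.float64(0.20983106603924176), np.float64(0.1496396371810253), np.float64(0.144416759769204)]
```

View pics/w1.png

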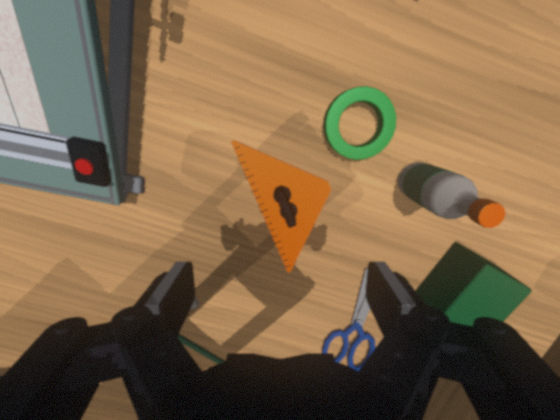

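The wrist view shows the square with tips at (289,271), (329,184) and (234,141), its dark grip at about (287,206), and the board's right edge at the left. Next I look over the board, closing the fingers on the way.

Call:
{"api": "send_rows", "payload": {"increments": [[-1, 0, 0, -0.6, 6.85], [-1, 0, 0, -0.6, 6.85], [-1, 0.93, -3.93, -0.6, 0], [-1, 0.93, -3.93, -0.6, 0], [-1, 0.93, -3.93, -0.6, 0], [-1, 0.93, -3.93, -0.6, 0], [-1, 0.93, -3.93, -0.6, 0], [-1, 0.93, -3.93, -0.5, 0], [-1, 0.93, -3.93, -0.4, 0], [-1, 0.93, -3.93, -0.3, 0], [-1, 0.93, -3.93, 0, 0], [-1, 0, 0, 0, 0], [-1, 0, 0, 0, 0], [-1, 0, 0, 0, 0]]}}

```text
clock: 2.57
ee_pos: [0.6204, 0.0579, 0.4707]
orientation: [3.141, 0.001, 0.088]
ft_force: [0.8, 0.1, 0.5]
opening: 0.004
grasp_force: 0.0
```

```bash
python3 - <<'E'
from h import *
import pickle
s=state();a=snapshot("wrist");pickle.dump((s,a),open("w2.pkl","wb"));cv2.imwrite("pics/w2.png",cv2.resize(a,(784,588),interpolation=2))
print(s["ee_pos"],s["orientation"])
E
```

```text
[0.6204 0.0579 0.4707] [3.1405 0.0006 0.0884]
```

View pics/w2.png

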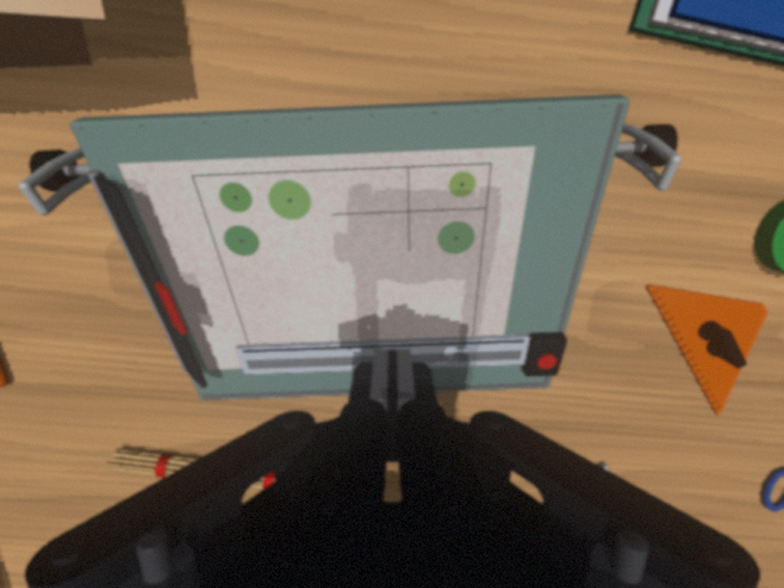

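The view (scaled 1.4x) shows the board corners at UL (77,121), UR (624,97), LR (549,386) and LL (203,397). The rule's upper edge runs (240,347)–(528,338), and the red tab is at (171,307) on the raised rail.

```bash
cat >> h.py <<'E'
def edge(ch,p,q,w=7,trim=.08):
    "line through the strongest step across p-q: returns point, direction, scatter"
    p=np.float64(p);q=np.float64(q);d=(q-p)/np.linalg.norm(q-p);n=np.array([-d[1],d[0]]);k=np.arange(-w,w+.01,.5);P=[]
    g=cv2.GaussianBlur(ch.astype(np.float32),(0,0),.8)
    for t in np.linspace(trim,1-trim,60):
        xy=(p+t*(q-p)+k[:,None]*n).astype(np.float32)
        v=cv2.remap(g,xy[None,:,0],xy[None,:,1],1)[0];e=abs(np.gradient(v));i=e.argmax()
        if 0<i<len(k)-1:
            den=e[i-1]-2*e[i]+e[i+1];o=.5*(e[i-1]-e[i+1])/den if den else 0
            P.append(xy[i]+o*.5*n)
    P=np.float32(P)
    for _ in range(4):
        l=cv2.fitLine(P,cv2.DIST_HUBER,0,.01,.01).ravel();r=(P-l[2:])@np.array([-l[1],l[0]])
        P=P[abs(r)<max(.6,1.5*np.median(abs(r)))]
    return l[2:],l[:2],abs(r).mean()
def cross(a,b):
    return a[0]+a[1]*np.linalg.solve(np.c_[a[1],-b[1]],b[0]-a[0])[0]
E
cat > board.py <<'E'
from h import *
import pickle
from scipy.optimize import least_squares
s,a=pickle.load(open("w2.pkl","rb"));C=cam("wrist",s);A=a.astype(int);br=A[...,0]-A[...,2]
UL,UR,LR,LL=[np.array(v)/1.4 for v in((77,121),(624,97),(549,386),(203,397))]
top=edge(br,UL,UR);rt=edge(br,UR,LR);lo=edge(br,LL,(LL+.45*(LR-LL)));lo2=edge(br,LL,LR);lf=edge(br,UL,LL)
print("scatter",top[2],rt[2],lo2[2],lf[2])
K=np.array([cross(top,lf),cross(top,rt),cross(lo2,rt),cross(lo2,lf)]);print(K)
def BT(v):
    R=Ro.from_euler("ZY",[v[2],-v[3]]).as_matrix();return R,np.array([v[0],v[1],.045])
L=np.array([[.29,.19,0],[.29,-.19,0],[0,-.19,0],[0,.19,0]])
def res(v):
    R,o=BT(v);return np.concatenate([proj(C,R@l+o)-k for l,k in zip(L,K)])
f=least_squares(res,[.45,.06,.09,.3]);v=f.x;print("board",v,np.degrees(v[2:]),"res",f.fun.reshape(4,2))
R,o=BT(v)
t=cam("top");sc=cam("scene")
for l in L:print(proj(t,R@l+o),proj(sc,R@l+o))
E
python3 - <<'E'
from board import *
np.save("b.npy",v)
def onb(p,z):
    oo,d=ray(C,p);oo=R.T@(oo-o);d=R.T@d;return oo+d*(z-oo[2])/d[2]
g=cv2.cvtColor(a,cv2.COLOR_BGR2GRAY)
for z in(0,.006):print(z,[onb(np.array(p)/1.4,z)for p in((240,347),(528,338),(247,374),(530,362))])
# tab: in hinge-plane
h=cv2.cvtColor(a,cv2.COLOR_BGR2HSV);m=cv2.inRange(h,(0,150,80),(6,255,255))|cv2.inRange(h,(174,150,80),(180,255,255))
for c in cv2.findContours(m,0,2)[0]:
    if cv2.contourArea(c)>15:print(cv2.contourArea(c),cv2.minAreaRect(c), cv2.boxPoints(cv2.minAreaRect(c)).round(1).tolist())
for th in(.55,.65,.75,.85,.95):
    for r in(.036,.045,.054):print(th,r,proj(C,R@np.array([.155,.182-r*np.cos(th)+.006*np.sin(th),r*np.sin(th)+.006*np.cos(th)])+o))
E
```

```text
scatter 0.07109877 0.09204964 0.109221965 0.590581
[[ 47.4022  84.05  ]
 [450.9766  66.649 ]
 [391.926  276.6236]
 [139.9743 285.5504]]
board [0.4578 0.0647 0.1253 0.3238] [ 7.1817 18.5519] res [[-0.4779 -0.4876]
 [-0.6368  0.6395]
 [ 0.0999  0.0424]
 [ 1.7061 -0.6387]]
[169.4409 125.6925] [399.4721 209.2926]
[302.6507 110.4286] [306.2132 274.6839]
[312.5327 209.0776] [254.6702 224.0361]
[185.3645 223.9816] [339.8763 170.7183]
0 [array([0.0742, 0.1258, 0.    ]), array([ 0.0731, -0.1561,  0.    ]), array([0.0361, 0.1281, 0.    ]), array([ 0.0397, -0.1634,  0.    ])]
0.006 [array([0.0797, 0.1227, 0.006 ]), array([ 0.0786, -0.1535,  0.006 ]), array([0.0424, 0.125 , 0.006 ]), array([ 0.046 , -0.1607,  0.006 ])]
56.0 ((191.5, 342.5), (7.0, 11.0), 0.0) [[188.0, 348.0], [188.0, 337.0], [195.0, 337.0], [195.0, 348.0]]
77.0 ((114.59535217285156, 332.6300354003906), (6.994630336761475, 16.11806297302246), 8.746162414550781) [[109.9000015258789, 340.1000061035156], [112.4000015258789, 324.1000061035156], [119.30000305175781, 325.20001220703125], [116.80000305175781, 341.1000061035156]]
105.5 ((390.5, 258.0), (10.0, 13.0), 90.0) [[384.0, 253.0], [397.0, 253.0], [397.0, 263.0], [384.0, 263.0]]
219.5 ((121.66584777832031, 219.69265747070312), (41.06770324707031, 7.054146766662598), 65.224853515625) [[109.9000015258789, 202.5], [116.30000305175781, 199.60000610351562], [133.5, 236.89999389648438], [127.0999984741211, 239.8000030517578]]
0.55 0.036 [123.0566 211.7228]
0.55 0.045 [128.0423 213.9501]
0.55 0.054 [133.145  216.2297]
0.65 0.036 [119.8931 213.1734]
0.65 0.045 [124.1529 215.8468]
0.65 0.054 [128.5291 218.5934]
0.75 0.036 [116.5728 214.509 ]
0.75 0.045 [120.0357 217.6097]
0.75 0.054 [123.6059 220.8064]
0.85 0.036 [113.1331 215.7114]
0.85 0.045 [115.7375 219.2134]
0.85 0.054 [118.4313 222.8357]
0.95 0.036 [109.6145 216.7639]
0.95 0.045 [111.3098 220.6344]
0.95 0.054 [113.0685 224.6496]
```

```bash
cat > board.py <<'E'
from h import *
import pickle
from scipy.optimize import least_squares
def BT(v):
    return Ro.from_euler("ZY",[v[2],-v[3]]).as_matrix(),np.array([v[0],v[1],.045])
L=np.array([[.29,.19,0],[.29,-.19,0],[0,-.19,0],[0,.19,0]])
def br(a):A=a.astype(int);return A[...,0]-A[...,2]
def fit(views,v0):
    "views: list of (cam, image, edges); edges i,j of L"
    obs=[];R,o=BT(v0)
    for C,a,E in views:
        for i,j in E:
            e=edge(br(a),proj(C,R@L[i]+o),proj(C,R@L[j]+o));obs.append((C,i,j,e))
    def res(v):
        R,o=BT(v);r=[]
        for C,i,j,e in obs:
            n=np.array([-e[1][1],e[1][0]])
            for k in(i,j):r.append((proj(C,R@L[k]+o)-e[0])@n*C["f"]**-1*500)
        return np.array(r)
    f=least_squares(res,v0);return f.x,f.fun,[e[3][2] for e in obs]
E
python3 - <<'E'
from board import *
s,a=pickle.load(open("w2.pkl","rb"));C=cam("wrist",s)
t=cam("top");ta=cv2.imread("pics/top0.png")
v0=np.load("b.npy")
E3=[(0,1),(1,2),(2,3)]
for nm,V in(("wrist",[(C,a,E3)]),("both",[(C,a,E3),(t,ta,[(0,1),(1,2)])])):
    v,r,sc=fit(V,v0);print(nm,v,np.degrees(v[2:]),r.round(2),np.array(sc))
v,_,_=fit([(C,a,E3)],v0)
np.save("b.npy",v);R,o=BT(v)
print(proj(C,R@L[0]+o)*1.4,proj(C,R@L[3]+o)*1.4)
def onb(p,z):
    oo,d=ray(C,p);oo=R.T@(oo-o);d=R.T@d;return oo+d*(z-oo[2])/d[2]
for z in(0,.006):print(z,[onb(np.array(p)/1.4,z)for p in((240,347),(528,338),(247,374),(530,362))])
for th in(.55,.65,.75,.85,.95):
    print(th,*[proj(C,R@np.array([.155,.182-r*np.cos(th)+.006*np.sin(th),r*np.sin(th)+.006*np.cos(th)])+o)for r in(.036,.054)])
E
```

```text
wrist [0.458  0.0645 0.1275 0.3284] [ 7.3042 18.8149] [ 0.2   0.44 -0.28  0.45 -0.53 -0.76] [0.077  0.1098 0.1069]
both [0.458  0.0642 0.1274 0.327 ] [ 7.3012 18.7366] [ 0.16  0.43 -0.24  0.69 -0.46 -0.7  -0.11 -0.1   0.5   0.47] [0.077  0.1098 0.1069 0.0934 0.1183]
[ 64.1135 117.8971] [198.6512 399.0712]
0 [array([0.0747, 0.1258, 0.    ]), array([ 0.0728, -0.1559,  0.    ]), array([0.0364, 0.1282, 0.    ]), array([ 0.0393, -0.1632,  0.    ])]
0.006 [array([0.0802, 0.1226, 0.006 ]), array([ 0.0784, -0.1533,  0.006 ]), array([0.0428, 0.125 , 0.006 ]), array([ 0.0456, -0.1605,  0.006 ])]
0.55 [122.8481 212.3169] [132.9585 216.8466]
0.65 [119.6853 213.7861] [128.3441 219.2394]
0.75 [116.3653 215.1395] [123.4219 221.4807]
0.85 [112.9256 216.3586] [118.2479 223.5369]
0.95 [109.4066 217.4266] [112.8851 225.376 ]
```

```bash
python3 - <<'E'
from board import *
s,a=pickle.load(open("w2.pkl","rb"));C=cam("wrist",s);t=cam("top");sc=cam("scene")
ta=cv2.imread("pics/top0.png");sa=cv2.imread("pics/scene0.png");R,o=BT(np.load("b.npy"))
def crop(C,a,u,v,w,h,k):
    c=cv2.resize(a[v:v+h,u:u+w],None,fx=k,fy=k,interpolation=cv2.INTER_CUBIC)
    for l in L:
        p=(proj(C,R@l+o)-[u,v]+.5)*k;cv2.circle(c,tuple(p.astype(int)),3,(255,0,255),1)
    return c
A=crop(t,ta,155,100,175,135,2.28);B=crop(sc,sa,245,160,170,135,2.35)
Cc=crop(C,a,30,50,133,75,3);D=crop(C,a,330,50,133,75,3)
r1=np.hstack([A[:300,:399],B[:300,:399]]);r2=np.hstack([Cc[:225,:399],D[:225,:399]])
cv2.imwrite("pics/c1.png",np.vstack([r1,r2]))
# straightness of upper edge
p,q=proj(C,R@L[0]+o),proj(C,R@L[1]+o);b=br(a)
for t0 in np.linspace(.05,.9,8):
    e=edge(b,p+t0*(q-p),p+(t0+.1)*(q-p),trim=0);print(e[0].round(2),np.degrees(np.arctan(e[1][1]/e[1][0])).round(2))
E
```

```text
[85.74 82.34] -2.4
[135.46  80.2 ] -2.29
[183.54  78.15] -2.25
[241.91  75.68] -2.21
[282.99  73.88] -2.41
[331.68  71.76] -2.47
[375.51  69.88] -2.51
[427.43  67.75] -2.41
```

View pics/c1.png

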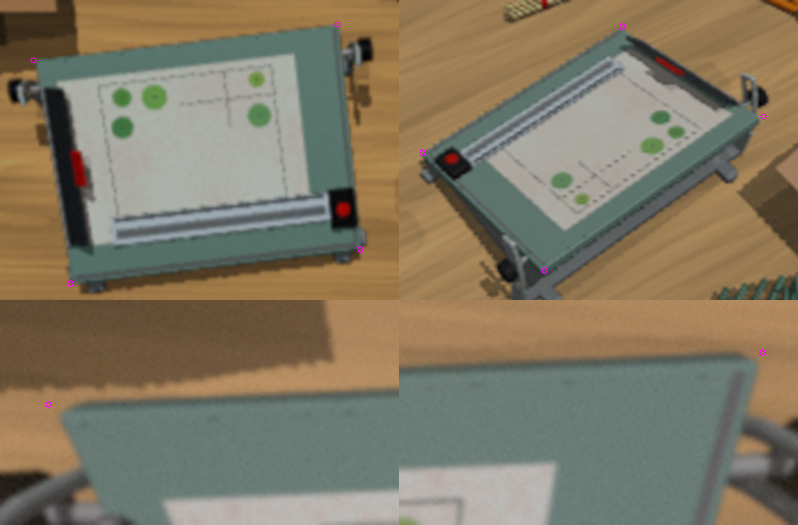

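The composite (top and scene on the upper row, wrist corners below) shows the model circles lying 3–6 px outside the true upper corners. The right and lower ones fit well, so I check the left edge too.

```bash
python3 - <<'E'
from board import *
s,a=pickle.load(open("w2.pkl","rb"));C=cam("wrist",s);t=cam("top");sc=cam("scene")
ta=cv2.imread("pics/top0.png");sa=cv2.imread("pics/scene0.png")
v0=np.load("b.npy")
segs=[((.29,.17),(.29,.0)),((.29,.0),(.29,-.17)),((.27,-.19),(.19,-.19)),((.17,-.19),(.08,-.19)),((0,.17),(0,.05)),((.282,.19),(.262,.19)),((.045,.19),(.012,.19))]
def go(cams,v0,free):
    R,o=BT(v0[:4]);obs=[]
    for nm,(c,im,idx) in cams.items():
        for i in idx:
            g=[np.array([*p,0])for p in segs[i]];P=[proj(c,R@x+o)for x in g]
            e=edge(br(im),*P,w=9 if nm=="w" else 4,trim=0.02);obs.append((nm,i,c,g,e))
    def res(v):
        R,o=BT(v[:4]);r=[]
        for nm,i,c,g,e in obs:
            n=np.array([-e[1][1],e[1][0]]);x=(g[0]+g[1])/2
            for x in(g if i<5 else[x]):
                X=R@x+o;dz=(v[4] if nm=="w" else 0)
                r.append((proj(c,X-[0,0,dz])-e[0])@n/c["f"]*400) # ~mm
        return np.array(r)
    f=least_squares(lambda u:res(np.r_[u,np.zeros(5-len(u))]),np.r_[v0[:4],[0]*(free-4)],loss="soft_l1")
    print(list(cams),f.x,np.degrees(f.x[2:4]));print(res(np.r_[f.x,np.zeros(5-len(f.x))]).round(1));return f.x
W=(C,a,range(7));T=(t,ta,[0,1,2,3,5]);S=(sc,sa,[2,3])
for fr in(4,5):
    x=go({"w":W},v0,fr);x=go({"w":W},x,fr);y=go({"w":W,"t":T},x,fr)
np.save("b2.npy",y[:4])
for p in segs: print(p,end=" ")
E
```

```text
['w'] [0.4579 0.0638 0.1282 0.3239] [ 7.3463 18.5553]
[ 0.2 -0.   0.1 -0.  -0.4  0.1  0.3  0.5 -0.4 -0.4 -0.1  0.9]
['w'] [0.458  0.0638 0.1283 0.3238] [ 7.3483 18.552 ]
[ 0.2  0.   0.  -0.  -0.4  0.1  0.3  0.6 -0.3 -0.4 -0.1  1. ]
['w', 't'] [0.4579 0.0637 0.1283 0.3236] [ 7.3514 18.5404]
[ 0.2  0.   0.  -0.1 -0.2  0.1  0.3  0.7 -0.3 -0.4 -0.2  0.9  0.  -0.1
 -0.1 -0.1  0.4  0.3  0.4  0.4  0.4]
['w'] [0.458  0.0638 0.1283 0.3244 0.0001] [ 7.351  18.5841]
[ 0.3  0.   0.1 -0.  -0.4  0.1  0.2  0.5 -0.4 -0.5 -0.1  0.8]
['w'] [0.458  0.0638 0.1283 0.3245 0.0002] [ 7.3508 18.5913]
[ 0.2  0.1  0.1 -0.  -0.4  0.1  0.2  0.6 -0.4 -0.5 -0.1  0.8]
['w', 't'] [0.458  0.0637 0.1284 0.3243 0.0002] [ 7.3552 18.5819]
[ 0.3  0.1  0.1 -0.  -0.3  0.2  0.3  0.6 -0.4 -0.5 -0.2  0.7  0.  -0.1
 -0.1 -0.1  0.4  0.3  0.4  0.4  0.4]
((0.29, 0.17), (0.29, 0.0)) ((0.29, 0.0), (0.29, -0.17)) ((0.27, -0.19), (0.19, -0.19)) ((0.17, -0.19), (0.08, -0.19)) ((0, 0.17), (0, 0.05)) ((0.282, 0.19), (0.262, 0.19)) ((0.045, 0.19), (0.012, 0.19))
```

```bash
python3 - <<'E'
from board import *
v=np.load("b2.npy");R,o=BT(v);s=state();g=s["ee_pos"];psi=v[2]
for nm,b in(("above",(.155,.145,.06)),("contact",(.155,.145,.034)),("shut",(.155,.137,.006))):
    P=R@np.array(b)+o
    if nm=="above":P=np.r_[(R@np.array([.155,.145,.034])+o)[:2],P[2]]
    T=P+[0,0,.173+.0037];d=T-g
    print(nm,P,T,"tool d cm",100*np.array([d[0]*np.cos(psi)+d[1]*np.sin(psi),d[0]*np.sin(psi)-d[1]*np.cos(psi),-d[2]]))
E
```

```text
above [0.5744 0.2249 0.1513] [0.5744 0.2249 0.328 ] tool d cm [ -2.4237 -17.2005  14.2751]
contact [0.5744 0.2249 0.1266] [0.5744 0.2249 0.3033] tool d cm [ -2.4237 -17.2005  16.7396]
shut [0.5843 0.2181 0.1001] [0.5843 0.2181 0.2768] tool d cm [ -1.5314 -16.4005  19.3936]
```

Call:
{"api": "send_rows", "payload": {"increments": [[-1, 0, 0, 0, -2.3], [-1, -0.45, -2.87, 1.5, 0], [-1, -0.4, -2.87, 2.2, 0], [-1, -0.4, -2.87, 2.5, 0], [-1, -0.4, -2.87, 2.5, 0], [-1, -0.4, -2.86, 2.5, 0], [-1, -0.37, -2.86, 2, 0], [-1, 0, 0, 1, 0], [-1, 0, 0, 0, 0], [-1, 0, 0, 0.5, 0], [-1, 0, 0, 0.5, 0], [-1, 0, 0, 0.5, 0], [-1, 0, 0, 0.5, 0], [-1, 0.08, 0, 0.3, 0], [-1, 0.1, 0.1, 0.3, 0], [-1, 0.1, 0.1, 0.3, 0], [-1, 0.1, 0.1, 0.3, 0], [-1, 0.1, 0.1, 0.3, 0]]}}

```text
clock: 4.12
ee_pos: [0.5813, 0.2178, 0.2968]
orientation: [3.129, -0.004, 0.131]
ft_force: [2.5, -22.4, 14.5]
opening: 0.001
grasp_force: 14.0
```

```bash
python3 - <<'E'
from h import *
a=snapshot("wrist");t=snapshot("top");s=snapshot("scene");print(state()["ft_force"],state()["ee_pos"])
x=cv2.resize(t[90:240,130:330],(520,390),interpolation=2);y=cv2.resize(s[140:290,250:420],(0,0),fx=1.5,fy=1.5,interpolation=2)
cv2.imwrite("pics/c2.png",np.hstack([cv2.resize(a,(400,300)),cv2.resize(s[140:300,230:430],(375,300),interpolation=2)]))
E
```

```text
[  2.1717 -20.706   10.5357] [0.5815 0.2176 0.2962]
```

View pics/c2.png

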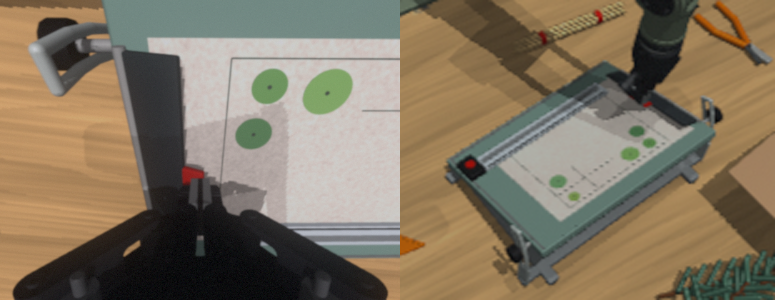

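The rail is partly down with the fingertips on the red tab at (193,175). The sideways load comes from the tab swinging right faster than I moved, so I shift right while pressing down.

Call:
{"api": "send_rows", "payload": {"increments": [[-1, 0, 0.25, 0, 0], [-1, 0, 0.25, 0, 0], [-1, 0.05, 0.1, 0.2, 0], [-1, 0.05, 0.1, 0.2, 0], [-1, 0.05, 0.1, 0.2, 0]]}}

```text
clock: 4.68
ee_pos: [0.584, 0.2129, 0.2896]
orientation: [3.137, -0.006, 0.129]
ft_force: [3.9, -6.6, 4.8]
opening: 0.002
grasp_force: 6.9
```

Call:
{"api": "send_rows", "payload": {"increments": [[-1, 0.05, 0, 0.25, 0], [-1, 0.05, 0, 0.25, 0], [-1, 0.05, 0, 0.25, 0], [-1, 0, 0, 0.2, 0], [-1, 0, 0, 0, 0]]}}

```text
clock: 5.1
ee_pos: [0.5844, 0.2151, 0.2788]
orientation: [3.141, -0.002, 0.129]
ft_force: [0.1, -2.2, 2.0]
opening: 0.003
grasp_force: 1.2
```

Call:
{"api": "send_rows", "payload": {"increments": [[-1, 0, 0, 0.2, 0], [-1, 0, 0, 0.2, 0], [-1, 0, 0, 0, 0]]}}

```text
clock: 5.35
ee_pos: [0.5842, 0.2152, 0.2782]
orientation: [3.141, -0.004, 0.13]
ft_force: [-3.4, -5.6, 18.2]
opening: 0.001
grasp_force: 9.9
```

Call:
{"api": "send_rows", "payload": {"increments": [[-1, 0, 0, -1, 0], [-1, 0, 0, -2.5, 0], [-1, 0, 0, -3.5, 0], [1, -1.5, 3.5, -1.5, 0], [1, -1.5, 3.75, -1, 0], [1, -1.5, 3.75, -1, 0], [1, -1.5, 3.75, -1, 0], [1, 0, 0, 0, 0], [1, 0, 0, 0, 0], [1, 0, 0, 0, 0]]}}

```text
clock: 6.18
ee_pos: [0.5434, 0.062, 0.389]
orientation: [-3.141, 0.0, 0.129]
ft_force: [0.1, 0.6, 0.0]
opening: 0.974
grasp_force: 0.0
```

```bash
python3 - <<'E'
from h import *
import pickle
s=state();a=snapshot("wrist");pickle.dump((s,a),open("w3.pkl","wb"));cv2.imwrite("pics/w3.png",cv2.resize(a,(784,588),interpolation=2))
print(s["ee_pos"],s["orientation"])
E
```

```text
[0.5434 0.062  0.389 ] [-3.1406  0.0001  0.1292]
```

View pics/w3.png

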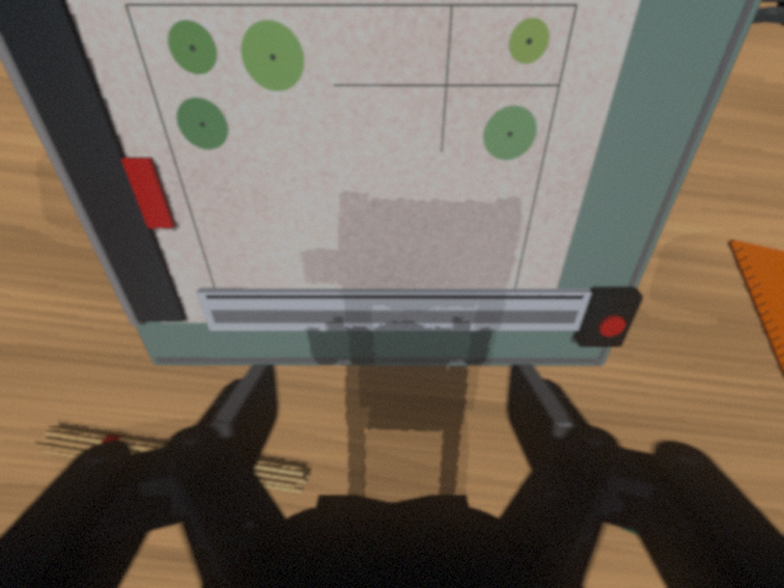

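The rail lies flat now, with the tab at (123,158)–(175,228). The rule's upper edge is at row ~290 from (200,291) to (590,290), and the head starts at column ~588.

```bash
cat >> board.py <<'E'
def onb(C,R,o,p,z):
    oo,d=ray(C,p);oo=R.T@(oo-o);d=R.T@d;return oo+d*(z-oo[2])/d[2]
E
python3 - <<'E'
from board import *
v=np.load("b2.npy");R,o=BT(v);g0=None
for f,pq in(("w3.pkl",((205,291),(340,291),(520,291),(580,290))),("w2.pkl",((243,348),(350,344),(430,341),(522,338)))):
    s,a=pickle.load(open(f,"rb"));C=cam("wrist",s);g=cv2.cvtColor(a,cv2.COLOR_BGR2GRAY)
    for k in(0,2):
        p,q=np.array(pq[k])/1.4,np.array(pq[k+1])/1.4;m=(p+q)/2
        col=[g[int(m[1])-6:int(m[1])+14,int(m[0])+j] for j in(-2,0,2)]
        print(f,int(m[1])-6,np.mean(col,0).round())
        e=edge(g,p,q,w=3);print("edge",e, "z0",onb(C,R,o,e[0],0),"z6",onb(C,R,o,e[0],.006))
s,a=pickle.load(open("w3.pkl","rb"));C=cam("wrist",s)
for p in((198,291),(590,290),(202,300),(588,298),(210,331),(575,330),(175,228),(157,158)):print(p,onb(C,R,o,np.array(p)/1.4,0),onb(C,R,o,np.array(p)/1.4,.006))
vv,r,sc=fit([(C,a,[(2,3)])],v);print(r)
E
```

```text
w3.pkl 201 [170. 168. 168. 168. 158. 135. 120. 126. 138. 126.  93.  86. 120. 147.
 157. 160. 160. 160. 157. 151.]Traceback (most recent call last):
  File "<stdin>", line 9, in <module>
  File "h.py", line 36, in edge
    l=cv2.fitLine(P,cv2.DIST_HUBER,0,.01,.01).ravel();r=(P-l[2:])@np.array([-l[1],l[0]])
      ~~~~~~~~~~~^^^^^^^^^^^^^^^^^^^^^^^^^^^^
cv2.error: OpenCV(4.12.0) /io/opencv/modules/imgproc/src/linefit.cpp:618: error: (-215:Assertion failed) npoints2 >= 0 || npoints3 >= 0 in function 'fitLine'
```

```bash
python3 - <<'E'
from board import *
v=np.load("b2.npy");R,o=BT(v)
for f,pq in(("w3.pkl",((205,288.5),(340,288.5),(520,288),(580,288))),("w2.pkl",((243,347),(350,344),(430,341),(522,338)))):
    s,a=pickle.load(open(f,"rb"));C=cam("wrist",s);g=cv2.cvtColor(a,cv2.COLOR_BGR2GRAY)
    for k in(0,2):
        p,q=np.array(pq[k])/1.4,np.array(pq[k+1])/1.4;m=((p+q)/2).astype(int)
        X=[onb(C,R,o,(m[0],m[1]+j),0)[0] for j in range(-5,12)];X6=[onb(C,R,o,(m[0],m[1]+j),.006)[0] for j in range(-5,12)]
        print(f,m)
        for j in range(-5,12):print(m[1]+j,g[m[1]+j,m[0]-3:m[0]+4].mean().round(),round(X[j+5]*1e3,1),round(X6[j+5]*1e3,1))
s,a=pickle.load(open("w3.pkl","rb"));C=cam("wrist",s)
for p in((198,291),(590,290),(210,331),(575,330),(175,228),(157,158)):print(p,onb(C,R,o,np.array(p)/1.4,0),onb(C,R,o,np.array(p)/1.4,.006))
E
```

```text
w3.pkl [194 206]
201 170.0 84.4 88.5
202 168.0 83.2 87.3
203 169.0 81.9 86.1
204 168.0 80.7 84.9
205 157.0 79.5 83.7
206 135.0 78.2 82.5
207 120.0 77.0 81.3
208 127.0 75.7 80.0
209 139.0 74.4 78.8
210 125.0 73.2 77.6
211 92.0 71.9 76.3
212 86.0 70.6 75.1
213 120.0 69.3 73.8
214 147.0 68.0 72.5
215 157.0 66.7 71.2
216 159.0 65.4 70.0
217 160.0 64.1 68.7
w3.pkl [392 205]
200 168.0 85.9 90.0
201 167.0 84.7 88.8
202 168.0 83.4 87.6
203 168.0 82.2 86.4
204 167.0 81.0 85.2
205 158.0 79.7 84.0
206 138.0 78.5 82.8
207 122.0 77.2 81.5
208 129.0 76.0 80.3
209 144.0 74.7 79.1
210 133.0 73.4 77.8
211 95.0 72.2 76.6
212 76.0 70.9 75.3
213 106.0 69.6 74.1
214 140.0 68.3 72.8
215 154.0 67.0 71.5
216 157.0 65.7 70.3
w2.pkl [211 246]
241 181.0 84.5 89.9
242 181.0 82.7 88.1
243 176.0 80.9 86.3
244 158.0 79.1 84.6
245 139.0 77.3 82.8
246 140.0 75.4 81.0
247 147.0 73.6 79.1
248 130.0 71.7 77.3
249 106.0 69.8 75.5
250 122.0 67.9 73.6
251 155.0 66.1 71.8
252 169.0 64.2 69.9
253 171.0 62.2 68.0
254 169.0 60.3 66.1
255 158.0 58.4 64.2
256 134.0 56.4 62.3
257 115.0 54.5 60.4
w2.pkl [340 242]
237 158.0 83.1 88.5
238 157.0 81.3 86.7
239 149.0 79.5 84.9
240 133.0 77.7 83.1
241 126.0 75.8 81.3
242 130.0 74.0 79.5
243 121.0 72.1 77.7
244 95.0 70.3 75.9
245 103.0 68.4 74.1
246 132.0 66.5 72.2
247 149.0 64.6 70.4
248 154.0 62.7 68.5
249 153.0 60.8 66.6
250 146.0 58.9 64.8
251 127.0 57.0 62.9
252 109.0 55.0 61.0
253 102.0 53.1 59.0
(198, 291) [0.0758 0.1305 0.    ] [0.0801 0.127  0.006 ]
(590, 290) [ 0.0771 -0.1559  0.    ] [ 0.0814 -0.1523  0.006 ]
(210, 331) [0.037  0.1317 0.    ] [0.0423 0.1282 0.006 ]
(575, 330) [ 0.0385 -0.155   0.    ] [ 0.0438 -0.1515  0.006 ]
(175, 228) [0.127  0.1316 0.    ] [0.1301 0.1281 0.006 ]
(157, 158) [0.1732 0.1281 0.    ] [0.1751 0.1247 0.006 ]
```

The rule's upper edge is at board x ≈ 0.0785, y from about −0.15 to 0.127, parallel to the low edge. Next I go over the square and look from close.

Call:
{"api": "send_rows", "payload": {"increments": [[1, -0.45, 3.0, -0.5, 0], [1, -0.45, 3.45, 0, 0], [1, -0.45, 3.45, 0, 0], [1, -0.45, 3.45, 0, 0], [1, -0.45, 3.45, 0, 0], [1, -0.45, 3.45, 0.5, 0], [1, -0.45, 3.45, 1, 0], [1, -0.45, 3.45, 1, 0], [1, -0.45, 3.45, 1, 0], [1, -0.45, 3.45, 1, 0], [1, -0.4, 3.6, 1, 0], [1, 0, 0, 1, 7.06], [1, 0, 0, 0, 7.06], [1, 0, 0, 0, 7.06], [1, 0, 0, 0, 7.06], [1, 0, 0, 0, 7.06], [1, 0, 0, 0, 7.06], [1, 0, 0, 0, 7.06], [1, 0, 0, 0, 0], [1, 0, 0, 0, 0]]}}

```text
clock: 7.9
ee_pos: [0.5446, -0.3169, 0.3283]
orientation: [-3.142, 0.001, -0.728]
ft_force: [0.5, 0.1, -0.2]
opening: 1.0
grasp_force: 0.0
```

```bash
python3 - <<'E'
from h import *
import pickle
s=state();a=snapshot("wrist");pickle.dump((s,a),open("w4.pkl","wb"));cv2.imwrite("pics/w4.png",cv2.resize(a,(784,588),interpolation=2))
print(s["ee_pos"],s["orientation"])
E
```

```text
[ 0.5446 -0.3169  0.3283] [-3.1416  0.0013 -0.7278]
```

View pics/w4.png

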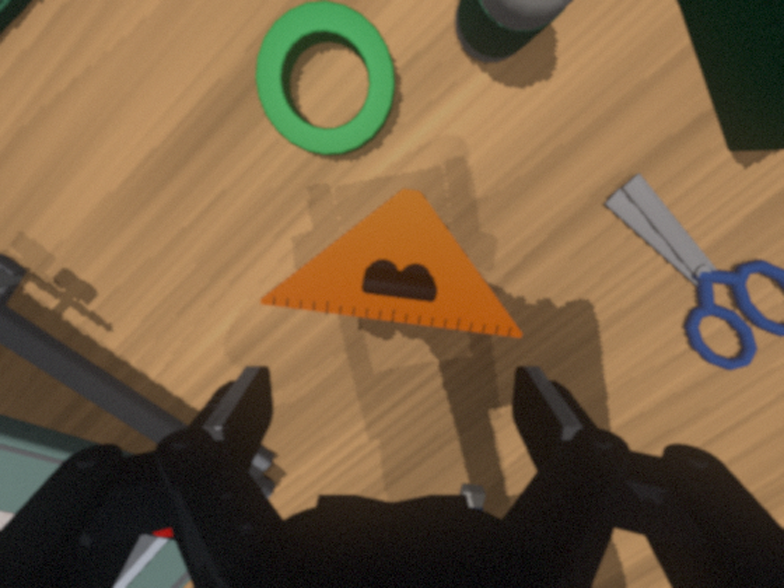

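The square has tips at (262,300), (523,337) and apex (412,188), scaled 1.4x. The black grip strip runs (363,285)–(437,298), and the pads are wide open well below.

```bash
cat > sq.py <<'E'
from h import *
import pickle
def square(C,a,pts,z=.003,chan=None):
    A=a.astype(int);ch=A[...,2]-A[...,0]
    p,q,r=[np.array(x)/1.4 for x in pts] # left end, right end, apex
    E=[edge(ch,*pq,w=4,trim=.1)for pq in((p,q),(p,r),(q,r))]
    K=[cross(E[0],E[1]),cross(E[0],E[2]),cross(E[1],E[2])]
    return [e[2]for e in E],K,np.array([onz(C,k,z)for k in K])
E
python3 - <<'E'
from sq import *
s,a=pickle.load(open("w4.pkl","rb"));C=cam("wrist",s)
sc,K,P=square(C,a,((262,300),(523,337),(412,186)))
print(sc,np.array(K)*1.4,P,[np.linalg.norm(P[i]-P[i-1])for i in range(3)])
y=P[0]-P[1];yaw=np.arctan2(y[1],y[0])-np.pi/2;mid=(P[0]+P[1])/2;ap=P[2]-mid
yaw2=np.arctan2(ap[1],ap[0]);x=np.array([np.cos(yaw),np.sin(yaw),0])
print("yaw",np.degrees([yaw,yaw2]),"org from edge",mid+.035*x,"from apex",P[2]-.063*x)
g1,g2=[onz(C,np.array(p)/1.4,.034)for p in((363,287),(437,297))];print("grip",g1,g2,(g1+g2)/2,np.linalg.norm(g1-g2))
h=a.max(2);m=((h<75)).astype(np.uint8);m[:,:240]=0;m[:180]=0;m[225:]=0;m[:,330:]=0
for c in cv2.findContours(m,0,2)[0]:
    if cv2.contourArea(c)>50:print(cv2.contourArea(c),cv2.boundingRect(c),cv2.minAreaRect(c))
print(a[185:222:2,272:310:6].max(2))
E
```

```text
[np.float32(0.12227976), np.float32(0.09599684), np.float32(0.09744497)] [[255.2966 302.6047]
 [525.5858 338.202 ]
 [412.3705 180.4685]] [[ 0.5953 -0.2229  0.003 ]
 [ 0.4365 -0.3574  0.003 ]
 [ 0.5838 -0.3691  0.003 ]] [np.float64(0.146689376826058), np.float64(0.20810673138479224), np.float64(0.14781917776644093)]
yaw [-49.737  -49.2974] org from edge [ 0.5385 -0.3169  0.003 ] from apex [ 0.5431 -0.3211  0.003 ]
grip [ 0.5558 -0.2996  0.034 ] [ 0.5177 -0.3319  0.034 ] [ 0.5368 -0.3157  0.034 ] 0.04991819100889224
945.5 (260, 186, 51, 28) ((285.8499755859375, 199.5500030517578), (50.487422943115234, 23.193103790283203), 8.13010311126709)
[[120 161 183 181 180 182 180]
 [ 60  85 179 181 161 180 181]
 [ 60  54 174 148  78 137 179]
 [ 56  59 153  82  61  74 180]
 [ 58  55  94  58  59  57 177]
 [ 53  57  53  52  52  58 164]
 [ 59  52  52  52  51  51 113]
 [ 56  55  49  54  54  55  71]
 [ 61  56  58  56  51  52  54]
 [ 60  62  60  57  53  53  50]
 [ 59  57  60  58  61  57  53]
 [ 59  59  58  55  60  58  58]
 [ 67  57  56  59  57  57  57]
 [151 110  74  62  55  52  54]
 [178 178 157 131  96  65  61]
 [181 181 180 178 172 153 128]
 [182 180 183 180 181 182 179]
 [182 180 178 182 179 183 181]
 [167 181 178 179 180 178 183]]
```

Call:
{"api": "send_rows", "payload": {"increments": [[1, 0, 0, 1.5, 4.0], [1, 0, 0, 2.5, 4.0], [1, -0.46, 0.48, 3, 0], [1, 0, 0, 3, 0], [1, 0, 0, 2, 0], [1, 0, 0, 1.5, 0], [1, 0, 0, 1, 0], [1, 0, 0, 0.4, 0], [1, 0, 0, 0, 0]]}}

```text
clock: 8.7
ee_pos: [0.5371, -0.3173, 0.1795]
orientation: [3.141, 0.001, -0.871]
ft_force: [0.2, -0.2, 0.1]
opening: 1.004
grasp_force: 0.0
```

Call:
{"api": "send_rows", "payload": {"increments": [[-1, 0, 0, 0, 0], [-1, 0, 0, 0, 0], [-1, 0, 0, 0, 0], [-1, 0, 0, 0, 0], [-1, 0, 0, 0, 0], [-1, 0, 0, 0, 0], [-1, 0, 0, 0, 0], [-1, 0, 0, 0, 0]]}}

```text
clock: 9.37
ee_pos: [0.5374, -0.3178, 0.1818]
orientation: [-3.141, -0.003, -0.872]
ft_force: [-0.4, 0.1, 6.3]
opening: 0.574
grasp_force: 62.8
```

```bash
cat > tgt.py <<'E'
from board import *
v=np.load("b2.npy");R,o=BT(v)
def tcp(gap,lift=0,h=.028,l=.1538,y=-.0114,xr=.0785):
    return R@np.array([xr+gap+.035,y,h])+o+[0,0,l+lift]
def delta(T,psi,g):
    d=T-g;return 100*np.array([d[0]*np.cos(psi)+d[1]*np.sin(psi),d[0]*np.sin(psi)-d[1]*np.cos(psi),-d[2]])
E
python3 - <<'E'
from tgt import *
s=state();g=s["ee_pos"];p=s["orientation"][2]
T=tcp(.008);print(T,"tool now",delta(T,p,g),"turned",delta(T,v[2],g), np.degrees(v[2]-p))
E
```

```text
[0.5648 0.066  0.2641] tool now [-27.6212 -26.7782  -8.23  ] turned [  7.6269 -37.7072  -8.23  ] 57.32253868693712
```

Call:
{"api": "send_rows", "payload": {"increments": [[-1, 0, 0, -0.5, 0], [-1, 0, 0, -1.5, 0], [-1, 0, 0, -2.5, 0], [-1, 0, 0, -3, 0], [-1, 0, 0, -3, 0], [-1, 0, 0, -3, 0], [-1, 0, 0, -3, 0], [-1, 0, 0, -2, -7], [-1, 0, 0, -1, -7], [-1, 0, 0, 0, -7], [-1, 0, 0, 0, -7], [-1, 0, 0, 0, -7], [-1, 0, 0, 0, -7], [-1, 0, 0, 0, -7], [-1, 0, 0, 0, -7], [-1, 0, 0, 0, -1.2], [-1, 0, 0, 0, 0]]}}

```text
clock: 10.78
ee_pos: [0.5368, -0.3174, 0.3751]
orientation: [-3.141, 0.0, 0.124]
ft_force: [0.9, -0.1, -0.6]
opening: 0.572
grasp_force: 62.1
```

Call:
{"api": "send_rows", "payload": {"increments": [[-1, 0.5, -2.5, 0, -0.23], [-1, 0.71, -3.52, 0, 0], [-1, 0.71, -3.52, 0, 0], [-1, 0.71, -3.52, 0, 0], [-1, 0.71, -3.52, 0, 0], [-1, 0.71, -3.52, 0, 0], [-1, 0.71, -3.52, 0, 0], [-1, 0.71, -3.52, 0, 0], [-1, 0.71, -3.52, 0, 0], [-1, 0.71, -3.52, 0, 0], [-1, 0.71, -3.52, 0.5, 0], [-1, 0, 0, 2, 0], [-1, 0, 0, 2.5, 0], [-1, 0, 0, 2, 0], [-1, 0, 0, 0.8, 0], [-1, 0, 0, 0.3, 0], [-1, 0, 0, 0, 0], [-1, 0, 0, 0, 0]]}}

```text
clock: 12.28
ee_pos: [0.564, 0.066, 0.2953]
orientation: [3.141, -0.002, 0.129]
ft_force: [0.4, 1.0, -0.3]
opening: 0.569
grasp_force: 62.2
```

```bash
python3 - <<'E'
from tgt import *
s=state();g=s["ee_pos"];p=s["orientation"][2]
print(delta(tcp(.008),p,g),np.degrees(v[2]-p))
a=snapshot("wrist");pickle.dump((s,a),open("w5.pkl","wb"));cv2.imwrite("pics/w5.png",cv2.resize(a,(784,588),interpolation=2))
E
```

```text
[0.0763 0.0123 3.1222] -0.031224072538492586
```

View pics/w5.png

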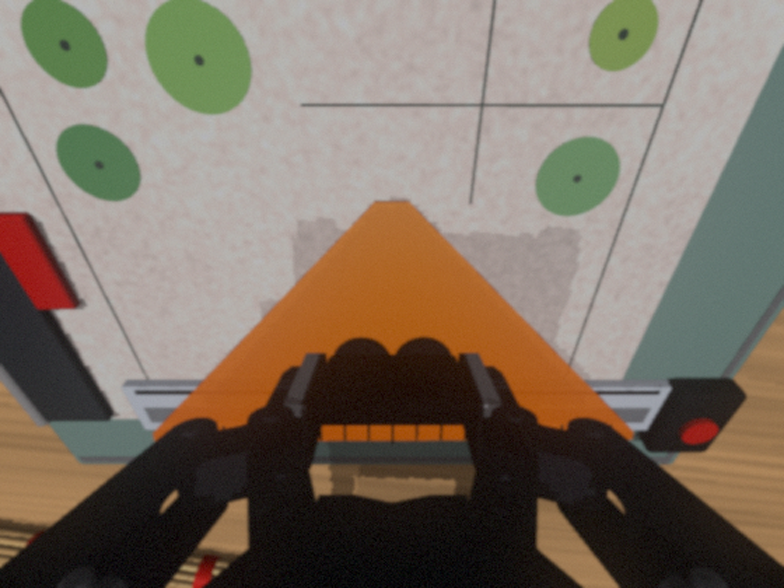

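The square hangs level and centred: apex at (392,200), long-edge ticks at row ~433, parallel to the rule at row ~382. I lower it until the apex touches.

Call:
{"api": "send_rows", "payload": {"increments": [[-1, 0.08, 0, 0.4, 0], [-1, 0, 0, 0.3, 0], [-1, 0, 0, 0.2, 0], [-1, 0, 0, 0.2, 0], [-1, 0, 0, 0, 0]]}}

```text
clock: 12.75
ee_pos: [0.5644, 0.0662, 0.2842]
orientation: [3.141, -0.001, 0.13]
ft_force: [-2.6, -0.9, 7.7]
opening: 0.57
grasp_force: 63.2
```

Call:
{"api": "send_rows", "payload": {"increments": [[-1, 0, 0, 0.2, 0], [-1, 0, 0, 0.2, 0], [-1, 0, 0, 0.2, 0], [-1, 0, 0, 0, 0]]}}

```text
clock: 13.08
ee_pos: [0.5633, 0.0661, 0.2787]
orientation: [3.141, 0.002, 0.13]
ft_force: [-8.0, -1.2, 12.2]
opening: 0.568
grasp_force: 64.5
```

Call:
{"api": "send_rows", "payload": {"increments": [[-1, 0, 0, 0.2, 0], [-1, 0, 0, 0.2, 0], [-1, 0.05, 0, 0.2, 0], [-1, 0, 0, 0, 0]]}}

```text
clock: 13.42
ee_pos: [0.5627, 0.0661, 0.2719]
orientation: [3.142, 0.006, 0.13]
ft_force: [-10.5, -2.1, 11.1]
opening: 0.568
grasp_force: 65.2
```

Call:
{"api": "send_rows", "payload": {"increments": [[-1, 0, 0, 0.2, 0], [-1, 0.05, 0, 0.2, 0], [-1, 0, 0, 0, 0]]}}

```text
clock: 13.67
ee_pos: [0.5626, 0.0661, 0.2678]
orientation: [-3.142, 0.008, 0.13]
ft_force: [-12.6, -1.9, 12.7]
opening: 0.571
grasp_force: 65.9
```

Call:
{"api": "send_rows", "payload": {"increments": [[-1, 0, 0, 0.15, 0], [-1, 0, 0, 0.15, 0], [-1, 0, 0, 0, 0]]}}

```text
clock: 13.92
ee_pos: [0.5625, 0.0661, 0.2647]
orientation: [-3.142, 0.009, 0.13]
ft_force: [-12.7, -0.8, 12.2]
opening: 0.575
grasp_force: 66.1
```

```bash
python3 - <<'E'
from tgt import *
s=state();g=s["ee_pos"];print(g,s["orientation"],s["ft_force"],s["wrist_torque"],delta(tcp(0),v[2],g))
a=snapshot("wrist");pickle.dump((s,a),open("w6.pkl","wb"));C=cam("wrist",s)
# apex pixel: top of orange mask
h=cv2.cvtColor(a,cv2.COLOR_BGR2HSV);m=cv2.inRange(h,(5,170,100),(20,255,255));ys,xs=np.nonzero(m[:300,200:360])
y0=ys.min();print("apex row",y0,xs[ys==y0].min()+200,xs[ys==y0].max()+200)
p=(xs[ys<=y0+1].mean()+200,y0);print("apex board",onb(C,R,o,p,.004),onb(C,R,o,p,.008))
E
```

```text
[0.5625 0.0661 0.2647] [-3.1416  0.0087  0.1301] [-12.7441  -0.7853  12.1825] [-0.15    1.2897  0.0315] [-0.5325  0.0419  0.3143]
apex row 142 266 293
apex board [ 0.1799 -0.01    0.004 ] [ 0.1817 -0.01    0.008 ]
```

Call:
{"api": "send_rows", "payload": {"increments": [[-1, 0, 0, 0.15, 0], [-1, 0, 0, 0.15, 0], [-1, 0, 0, 0, 0]]}}

```text
clock: 14.22
ee_pos: [0.5625, 0.0661, 0.2629]
orientation: [3.141, 0.008, 0.13]
ft_force: [-15.6, -2.5, 19.2]
opening: 0.572
grasp_force: 66.9
```

Call:
{"api": "send_rows", "payload": {"increments": [[-1, 0, 0, 0.1, 0], [-1, 0, 0, 0.1, 0], [-1, 0, 0, 0, 0]]}}

```text
clock: 14.47
ee_pos: [0.5623, 0.0661, 0.2629]
orientation: [3.141, 0.007, 0.131]
ft_force: [-18.6, -2.2, 29.9]
opening: 0.573
grasp_force: 68.4
```

Call:
{"api": "send_rows", "payload": {"increments": [[-1, -0.1, 0, -0.15, 0], [-1, -0.1, 0, -0.1, 0], [-1, 0, 0, 0, 0]]}}

```text
clock: 14.72
ee_pos: [0.5617, 0.066, 0.263]
orientation: [3.142, 0.003, 0.13]
ft_force: [-8.8, -1.2, 12.0]
opening: 0.569
grasp_force: 66.3
```

Call:
{"api": "send_rows", "payload": {"increments": [[-1, -0.1, 0, 0.02, 0], [-1, -0.1, 0, 0.03, 0], [-1, 0, 0, 0, 0]]}}

```text
clock: 14.97
ee_pos: [0.561, 0.0659, 0.2629]
orientation: [3.141, -0.001, 0.13]
ft_force: [-5.3, -0.4, 10.5]
opening: 0.579
grasp_force: 66.2
```

Call:
{"api": "send_rows", "payload": {"increments": [[-1, -0.1, 0, 0.03, 0], [-1, -0.1, 0, 0.03, 0], [-1, 0, 0, 0, 0]]}}

```text
clock: 15.22
ee_pos: [0.5603, 0.0658, 0.2629]
orientation: [3.141, -0.006, 0.13]
ft_force: [-1.9, -0.2, 9.8]
opening: 0.571
grasp_force: 66.2
```

```bash
cat > chk.py <<'E'
from tgt import *
s=state();g=s["ee_pos"];F=R.T@s["ft_force"];print(g,s["orientation"],"F board",F,"T",R.T@s["wrist_torque"])
a=snapshot("wrist");pickle.dump((s,a),open("w6.pkl","wb"));C=cam("wrist",s)
A=a.astype(int);ch=A[...,2]-A[...,0]
h=cv2.cvtColor(a,cv2.COLOR_BGR2HSV);m=cv2.inRange(h,(5,170,100),(20,255,255));ys,xs=np.nonzero(m[:300,200:360])
y0=ys.min();p=(xs[ys<=y0+1].mean()+200,y0-.0);print("apex board",onb(C,R,o,p,.004))
# legs on the plane z=4mm: angle of each in board axes (should be -45/+45)
def ends(c,w):
    return proj(C,R@np.array(c)+o),proj(C,R@np.array(w)+o)
ax=onb(C,R,o,p,.004)+[.003,0,0]
for sg in(1,-1):
    e=edge(ch,*ends(ax-[.02,-sg*.02,0],ax-[.06,-sg*.06,0]),w=6)
    q=[onb(C,R,o,e[0]+k*e[1],.004)for k in(-20,20)];d=q[1]-q[0];print("leg",sg,e[2],np.degrees(np.arctan2(d[1],d[0]))%180,q[0][0]+sg*q[0][1])
E
python3 chk.py
```

```text
[0.5603 0.0658 0.2629] [ 3.1413 -0.0057  0.1304] F board [1.3174 0.0822 9.9186] T [ 0.0027 -0.1298  0.1385]
apex board [ 0.18   -0.0101  0.004 ]
leg 1 0.09278574 135.09855526522824 0.17617516548557377
leg -1 0.098264694 45.14876747390352 0.19675938919590047
```

Call:
{"api": "send_rows", "payload": {"increments": [[-1, -0.1, 0, 0.03, 0], [-1, -0.1, 0, 0.03, 0], [-1, 0, 0, 0, 0]]}}

```text
clock: 15.52
ee_pos: [0.5594, 0.0657, 0.2629]
orientation: [3.141, -0.01, 0.13]
ft_force: [2.4, 1.5, 9.8]
opening: 0.573
grasp_force: 66.1
```

```bash
python3 chk.py
```

```text
[0.5594 0.0657 0.2629] [ 3.1413 -0.0099  0.1301] F board [5.5195 1.1478 8.5156] T [ 0.0381 -0.5308 -0.0035]
apex board [ 0.1797 -0.0102  0.004 ]
leg 1 0.0929406 134.98742272883712 0.17603343537872757
leg -1 0.100371316 45.086877448174505 0.1965874203605782
```

Call:
{"api": "send_rows", "payload": {"increments": [[-1, -0.1, 0, -0.02, 0], [-1, -0.05, 0, -0.02, 0], [-1, 0, 0, 0, 0]]}}

```text
clock: 15.82
ee_pos: [0.5582, 0.0654, 0.2625]
orientation: [3.141, -0.01, 0.13]
ft_force: [5.1, 1.6, 4.9]
opening: 0.572
grasp_force: 65.5
```

```bash
python3 chk.py
```

```text
[0.5582 0.0654 0.2625] [ 3.1414 -0.01    0.1295] F board [6.5558 0.8912 2.9271] T [ 0.011  -0.9591 -0.1186]
apex board [ 0.1789 -0.0103  0.004 ]
leg 1 0.08880689 134.96566020663235 0.17469417654984862
leg -1 0.081044786 45.046359766265454 0.1953187980437361
```

Call:
{"api": "send_rows", "payload": {"increments": [[-1, -0.06, 0, 0.03, 0], [-1, -0.06, 0, 0.03, 0], [-1, -0.06, 0, 0.03, 0], [-1, 0, 0, 0, 0]]}}

```text
clock: 16.2
ee_pos: [0.5575, 0.0654, 0.2625]
orientation: [3.141, -0.014, 0.13]
ft_force: [8.5, 1.7, 7.4]
opening: 0.572
grasp_force: 65.9
```

```bash
python3 chk.py
```

```text
[0.5575 0.0654 0.2625] [ 3.1414 -0.0142  0.1295] F board [10.5296  0.5907  4.3164] T [-0.0083 -1.1889 -0.0928]
apex board [ 0.1788 -0.0106  0.004 ]
leg 1 0.0994849 135.05539303261858 0.17467369461347756
leg -1 0.083963856 45.042458754417964 0.19530769824593874
```

Force along the slope rises to 10.5 N against only 4.3 N of normal load with no more motion, so the edge has met the rule. I ease off the push a little, press gently and look.

Call:
{"api": "send_rows", "payload": {"increments": [[-1, 0.08, 0, 0.05, 0], [-1, 0.06, 0, 0.05, 0], [-1, 0, 0, 0, 0], [-1, 0, 0, 0, 0]]}}

```text
clock: 16.58
ee_pos: [0.558, 0.0654, 0.2624]
orientation: [3.141, -0.011, 0.129]
ft_force: [2.3, 1.0, 17.1]
opening: 0.571
grasp_force: 66.9
```

```bash
python3 chk.py; python3 - <<'E'
from tgt import *
s,a=pickle.load(open("w6.pkl","rb"));C=cam("wrist",s)
for y in(.085,.075,.07,-.09,-.1):
    print("y",y)
    for x in np.arange(.070,.092,.0015):
        p=proj(C,R@np.array([x,y,.003])+o);q=cv2.getRectSubPix(a,(3,1),tuple(p.astype(np.float32)))[0].mean(0).round().astype(int);print(round(x*1e3,1),q.tolist(),end=" ")
    print()
c=a[190:340,60:500];cv2.imwrite("pics/c3.png",cv2.resize(c,None,fx=1.8,fy=1.8,interpolation=2))
sc=snapshot("scene")[150:290,230:430];sc=cv2.resize(sc,None,fx=2.3,fy=2.3,interpolation=2)
b=np.zeros((600,800,3),np.uint8);b[:270,:792]=cv2.imread("pics/c3.png");b[272:272+322,:460]=sc[:328][:322];cv2.imwrite("pics/c3.png",b)
E
```

```text
[0.558  0.0654 0.2624] [ 3.1414 -0.0114  0.1295] F board [ 7.7259  0.6564 15.4836] T [-0.0652 -0.454  -0.0694]
apex board [ 0.1789 -0.0102  0.004 ]
leg 1 0.0810752 135.01612460325381 0.17466756151928647
leg -1 0.061849475 45.112341314036144 0.19531246571938493
y 0.085
70.0 [40, 39, 43] 71.5 [70, 68, 70] 73.0 [136, 130, 128] 74.5 [164, 155, 153] 76.0 [140, 133, 132] 77.5 [111, 112, 134] 79.0 [67, 93, 166] 80.5 [43, 88, 177] 82.0 [39, 86, 177] 83.5 [40, 87, 179] 85.0 [42, 89, 180] 86.5 [44, 90, 180] 88.0 [48, 87, 173] 89.5 [90, 110, 160] 91.0 [151, 158, 176] 
y 0.075
70.0 [33, 33, 43] 71.5 [32, 33, 43] 73.0 [37, 38, 46] 74.5 [66, 64, 69] 76.0 [107, 103, 104] 77.5 [108, 109, 132] 79.0 [64, 93, 167] 80.5 [35, 83, 175] 82.0 [34, 84, 177] 83.5 [33, 84, 177] 85.0 [35, 86, 179] 86.5 [37, 86, 178] 88.0 [37, 86, 178] 89.5 [38, 85, 178] 91.0 [41, 88, 180] 
y 0.07
70.0 [37, 37, 44] 71.5 [52, 50, 57] 73.0 [97, 92, 94] 74.5 [135, 129, 129] 76.0 [135, 128, 128] 77.5 [110, 110, 130] 79.0 [64, 89, 157] 80.5 [32, 77, 161] 82.0 [33, 76, 159] 83.5 [33, 79, 162] 85.0 [33, 79, 166] 86.5 [33, 82, 173] 88.0 [37, 86, 179] 89.5 [35, 86, 179] 91.0 [37, 86, 178] 
y -0.09
70.0 [43, 44, 52] 71.5 [50, 50, 57] 73.0 [105, 100, 102] 74.5 [140, 132, 132] 76.0 [133, 127, 128] 77.5 [109, 112, 134] 79.0 [62, 92, 162] 80.5 [31, 81, 170] 82.0 [27, 81, 172] 83.5 [30, 82, 173] 85.0 [27, 80, 171] 86.5 [28, 81, 175] 88.0 [30, 83, 178] 89.5 [31, 84, 178] 91.0 [29, 85, 178] 
y -0.1
70.0 [32, 33, 43] 71.5 [33, 34, 43] 73.0 [46, 45, 53] 74.5 [94, 90, 91] 76.0 [122, 116, 119] 77.5 [106, 108, 130] 79.0 [64, 92, 162] 80.5 [34, 82, 170] 82.0 [33, 82, 172] 83.5 [33, 83, 173] 85.0 [36, 84, 174] 86.5 [35, 83, 175] 88.0 [35, 85, 176] 89.5 [37, 84, 177] 91.0 [37, 85, 177]
```

View pics/c3.png

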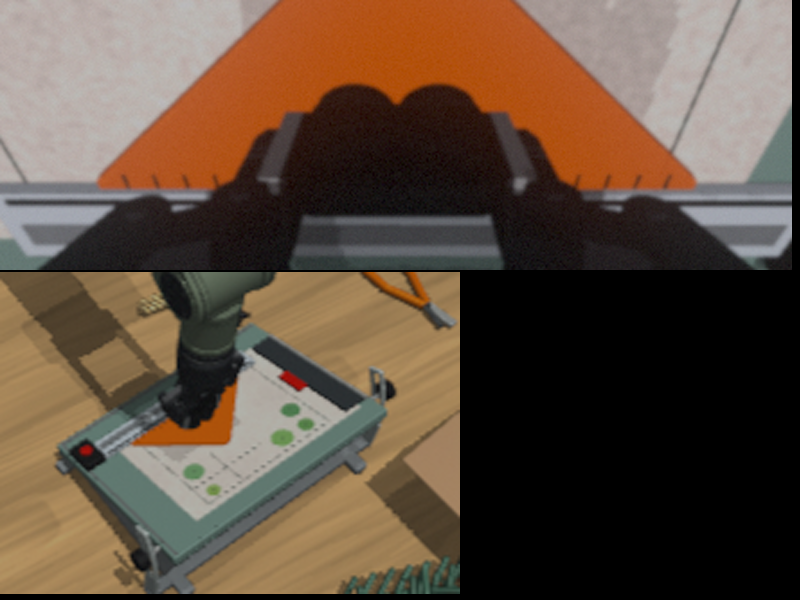

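The long edge (row ~187 in the crop, columns 100–693) lies directly against the rule over its whole length with no paper showing, and the clamp is shut. I ease the press to a light one.

Call:
{"api": "send_rows", "payload": {"increments": [[-1, 0.03, 0, -0.08, 0], [-1, 0, 0, 0, 0], [-1, 0, 0, 0, 0], [-1, 0, 0, 0, 0], [-1, 0, 0, 0, 0]]}}

```text
clock: 17.1
ee_pos: [0.5581, 0.0654, 0.2624]
orientation: [3.141, -0.011, 0.129]
ft_force: [3.6, 1.2, 11.3]
opening: 0.573
grasp_force: 66.2
```

```bash
python3 chk.py; python3 - <<'E'
from tgt import *
s,a=pickle.load(open("w6.pkl","rb"));C=cam("wrist",s);g=cv2.cvtColor(a,cv2.COLOR_BGR2GRAY)
for y in(.11,.12,-.12,-.135):
    X=np.arange(.066,.084,.0005);V=[cv2.getRectSubPix(g,(3,1),tuple(proj(C,R@np.array([x,y,.006])+o).astype(np.float32))).mean() for x in X];print(y,"rule groove x6",X[np.argmin(V)])
E
```

```text
[0.5581 0.0654 0.2624] [ 3.1415 -0.0105  0.1294] F board [7.1638 0.7007 9.5554] T [-0.0011 -0.6169 -0.0979]
apex board [ 0.1789 -0.0105  0.004 ]
leg 1 0.07249015 135.0158545390087 0.17470067165186898
leg -1 0.09575751 45.1268583899699 0.19535213976147725
0.11 rule groove x6 0.07500000000000001
0.12 rule groove x6 0.07500000000000001
-0.12 rule groove x6 0.07500000000000001
-0.135 rule groove x6 0.07500000000000001
```

```bash
python3 -c "
from bench import *
print(finish_job())"
```

```text
the job is handed in; nothing more can be done
None
```

The job is handed in: the clamp is shut, and the set square lies flat on the board against the rule's upper edge, held by its grip and pressed with about 10 N. The rule showed no measurable shift, and it took about 17 s of robot time.

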